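Cull the faulty lacquer plaques from the drying rack

ROBOT

A 6-joint arm with a two-finger parallel gripper is mounted at the origin on the work surface. World frame = base frame: x ahead of the robot, y to its left, z up, the work surface at z = 0. Lengths are in mm, angles in rad, forces in N, time in s.
With the tool pointing down it reaches from about 425 to 950 mm from the base axis. Payload 14.7 kg.
Tool frame: the origin (TCP) lies between the finger pads; the fingertips stand 14 mm ahead of it and the grasp point (between the pads) lies 5 mm behind it; z points along the fingers, y is the line along which they close (so a half turn about z gives the same grasp; the last joint's range is limited). The gripper opens to 85 mm and grips with 20 to 120 N. Pads are 22 mm wide; open, the fingers measure 114 mm over their backs; the gripper's body (76 mm by 85 mm) begins 54 mm behind the grasp point. The pads swing forward as they close: fully open they stand 13 mm farther back than shut.
Start: joints at [-1.158, 0.48, 1.596, -0, 1.065, -0.047], TCP at [288.464, -582.478, 245.297] pointing down, gripper open.
Joint ranges: [-2.75, 2.75], [-0.82, 2.05], [0.23, 2.67], [-1.56, 4.7], [0.09, 2.69], [-2.92, 2.92]. Speed limits (rad/s): [1.89, 1.89, 2.39, 3.01, 3.01, 3.01].

INTERFACE

Orientations are given as [roll, pitch, yaw] about the fixed x, y, z axes, in that order (R = Rz(yaw) Ry(pitch) Rx(roll)).
In Python, from station import reach, line_to, goto_joints, set_gripper, hold, solve_ik, observe, grab_frame, get_calibration, PlanningError, job_done gives the robot as it stands. Calls block until the motion is done:
- reach(position, orientation): joint-space move of the TCP to a pose.
- line_to(position, orientation=None, vel=150, contact_N=None): straight line of the TCP; orientation=None keeps the orientation; vel is the mean speed in mm/s. With contact_N (N) it stops when the force on the tool has changed by that much, and returns True; else False.
- goto_joints(angles): joint-space move.
- set_gripper(opening, f_grip=None): finger opening in mm; f_grip is the grip in N (None keeps the last); returns when the fingers have stopped.
- hold(seconds).
- solve_ik(position, orientation): joint angles nearest the present ones, or None.
- observe(): the state.
- grab_frame(name): name is "scene" or "side" or "wrist"; returns (picture, depth): 400x640x3 uint8, blue, green, red; 400x640 float32, mm along the optical axis (not along the pixel's ray), 0 where there is no reading.
- get_calibration(name): a dict with "fov_y" (degrees; the focal length in pixels is half the picture's height over the tangent of half this angle, whatever the lens; pixels are square), "cx", "cy" (the principal point, pixels), "extrinsics" (4x4, takes a point from world to camera coordinates). Camera axes: x right, y down, z forward; pixel columns grow to the right and rows downward; lengths in mm; the calibration is good to about 2 mm. A picture is of the moment at which its call begins: read the wrist's pose just before it. get_calibration takes no time and is no camera call; for the wrist camera it gives the pose at the moment of the call.
A pose or a line that the arm cannot do raises PlanningError and nothing moves.
- job_done(): hands the job in; it is judged then, once.
The state is a dict: "t": time; "joint_positions": joint angles; "qvel": joint speeds; "joint_efforts": joint torques, N m; "eef_pos": TCP position; "orientation": TCP orientation; "wrist_force": force on the tool from outside, world axes, zero at the start; "torque": the same for the moment, N m; "grip_width": finger opening in mm; "grip_force": force on a finger pad.
Only numpy, scipy, OpenCV 4.12 (cv2) and the standard library are available. Lean on these libraries where they do the work, as an engineer would, in place of code of your own. Each camera call takes 0.05 s, during which the arm holds its last target. There are 200 camera calls.

TASK

Four black lacquer plaques lean in the drying rack, and two are faulty: one has a corner broken off and one has been cut too short. Lift these two out of the rack and set them down in the open reject crate without dropping them. Leave the two sound plaques as they stand and do not disturb the bottle, the tin or the jar.

Things in the scene. Friction and masses are not known exactly. Their poses are not given: they have to be found in the camera images.
- rack: fixed wooden drying rack, 420 mm long (own y), 120 mm deep, 90 mm high; origin on the table under the middle of the row, z up. Four plaques stand in it side by side, 95 mm apart centre to centre (25 mm gaps), in any order, each leaning 30 deg to rack -x, foot centre 30 mm above the table at rack x = 0. End boards 10 mm thick at y = -205 and +205 mm
- rack_slat (a point): middle of the rack's back slat. The slat touches the plaques' rear faces from 44 to 76 mm above the foot, measured along the plaque; above it both faces are free to grip. In front of each foot is a lip 14 mm high, about 3 mm clear of the front face, so draw a plaque at least 20 mm up along its own length before moving it off
- plaque_a: sound black lacquered plaque, 150 x 70 x 12 mm, about 130 g, white cross inlay. Origin: centre of foot end face; own z foot to top, y along width, x out of the inlaid face. At the start leans in the rack: z 30 deg from vertical, top towards rack -x, inlaid face up and to rack +x, y as rack y.
- plaque_a_top (a point): centre of the (unbroken) top end of plaque_a, 150 mm from its foot along its own z
- plaque_b: sound black lacquered plaque, 150 x 70 x 12 mm, about 130 g, white lotus flower inlay with red base line. Origin: centre of foot end face; own z foot to top, y along width, x out of the inlaid face. At the start leans in the rack: z 30 deg from vertical, top towards rack -x, inlaid face up and to rack +x, y as rack y.
- plaque_b_top (a point): centre of the (unbroken) top end of plaque_b, 150 mm from its foot along its own z
- plaque_c: FAULTY (broken corner) black lacquered plaque, 150 x 70 x 12 mm, about 130 g, three slim white-red-white figures. Top corner on its +y side is missing, 30 mm along the top by 50 mm down; pale wood at the break; top edge whole from y -35 to +5 mm. Origin: centre of foot end face; own z foot to top, y along width, x out of the inlaid face. At the start leans in the rack: z 30 deg from vertical, top towards rack -x, inlaid face up and to rack +x, y as rack y.
- plaque_c_top (a point): centre of the (unbroken) top end of plaque_c, 150 mm from its foot along its own z
- plaque_d: FAULTY (cut too short) black lacquered plaque, 115 x 70 x 12 mm, about 99 g, white spoked wheel inlay with a red line. It is 35 mm shorter than the others, else undamaged. Origin: centre of foot end face; own z foot to top, y along width, x out of the inlaid face. At the start leans in the rack: z 30 deg from vertical, top towards rack -x, inlaid face up and to rack +x, y as rack y.
- plaque_d_top (a point): centre of the (unbroken) top end of plaque_d, 115 mm from its foot along its own z
- crate: fixed open plywood reject crate, outside 190 mm along its own x by 230 mm along its own y, 55 mm high, walls and floor 5 mm thick, empty at the start; origin at the centre of its underside, z up. There is room for both rejects side by side along its y, standing on the crate's floor and leaning on its -x wall, or lying
- glue_bottle: bystander: white bottle with red cap, 56 mm across, 150 mm high, origin at the centre of its underside
- paint_tin: bystander: steel tin with green label, 90 mm across, 85 mm high, origin at the centre of its underside
- pigment_jar: bystander: amber glass jar with red lid, 66 mm across, 80 mm high, origin at the centre of its underside
Things that resemble listed ones, but are neither listed nor needed, are in the scene too. Leave any pink or purple look-alike of the plaque_c alone.

How it is judged:
By the outcome, as a careful person would: the job done as asked, in the order asked, and still so for the second after the job is handed in, with the robot touching nothing.
It also fails if it takes over 67 s, if anything falls off the work surface, if the arm or the gripper's body presses on something with over 40 N, if the wrist force passes 120 N, or if a joint passes its speed limit or range.

## Working session

There is one attempt and no reset: what is moved stays moved. The work goes in short steps, each a Python script; the robot and the scene stay as the last script left them, time stands still between calls to the robot, and variables do not carry over. Pictures are saved under pics/ and viewed, at most 10 in all, crops included, and the job is handed in when it is done.

```bash
ls; mkdir -p pics; cat > h.py <<'E'
import numpy as np, cv2
from station import *
def cal(n):
    c=get_calibration(n); f=200/np.tan(np.radians(c["fov_y"])/2)
    return f,c["cx"],c["cy"],np.array(c["extrinsics"])
def cloud(d,c):
    f,cx,cy,E=c; v,u=np.mgrid[0:400,0:640]
    P=np.stack([(u-cx)*d/f,(v-cy)*d/f,d],-1)
    return (P-E[:3,3])@E[:3,:3]
E
python3 - <<'E'
from h import *
print(observe())
for n in("scene","side"):
    c=cal(n); p,d=grab_frame(n); cv2.imwrite(f"pics/{n}.png",p); np.savez(f"{n}.npz",p=p,d=d,f=c[0],cx=c[1],cy=c[2],E=c[3]); print(n,c,(d>0).mean())
E
```

```text
pics
{'t': 0.0, 'joint_positions': array([-1.15760976e+00,  4.80849637e-01,  1.59685402e+00, -3.48785364e-06,
        1.06508061e+00, -4.66123610e-02]), 'qvel': array([-0.00012944,  0.00144014, -0.00087493,  0.00164797,  0.00102768,
       -0.00166806]), 'joint_efforts': array([-5.73334728e-04, -9.50640893e+01, -4.30185127e+01,  4.21079346e-05,
        1.20877766e-02, -4.81675636e-05]), 'eef_pos': array([ 288.3072754 , -582.13903416,  244.66821958]), 'orientation': array([-3.14040219e+00, -5.24777614e-05,  4.59800586e-01]), 'wrist_force': array([0.35648638, 0.43747161, 0.69670601]), 'torque': array([ 0.0219965 , -0.00646846,  0.03162261]), 'grip_force': 0.0, 'grip_width': 85.55442425993314}
scene (np.float64(513.3061377740494), 318.18406012960156, 208.6554488516929, array([[ 8.82486181e-01,  4.70322682e-01, -3.83593656e-03,
        -4.75656452e+02],
       [ 4.06292113e-01, -7.66400941e-01, -4.97550316e-01,
        -1.75542236e+02],
       [-2.36949065e-01,  4.37522768e-01, -8.67426636e-01,
         1.59707808e+03],
       [ 0.00000000e+00,  0.00000000e+00,  0.00000000e+00,
         1.00000000e+00]])) 0.99578125
side (np.float64(408.9832549047417), 312.15128076710573, 206.01335951719503, array([[-9.64700721e-01, -2.63061730e-01,  1.22900335e-02,
         5.16859169e+02],
       [-2.10871396e-01,  7.43668522e-01, -6.34421298e-01,
         1.76668492e+02],
       [ 1.57752253e-01, -6.14618300e-01, -7.72889754e-01,
         1.10175463e+03],
       [ 0.00000000e+00,  0.00000000e+00,  0.00000000e+00,
         1.00000000e+00]])) 0.9960703125
```

View pics/scene.png

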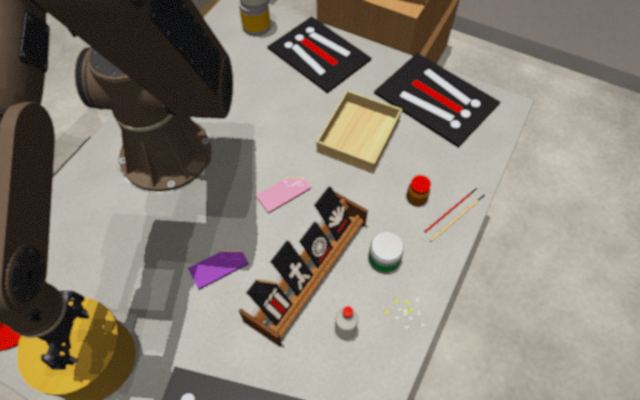

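View pics/side.png

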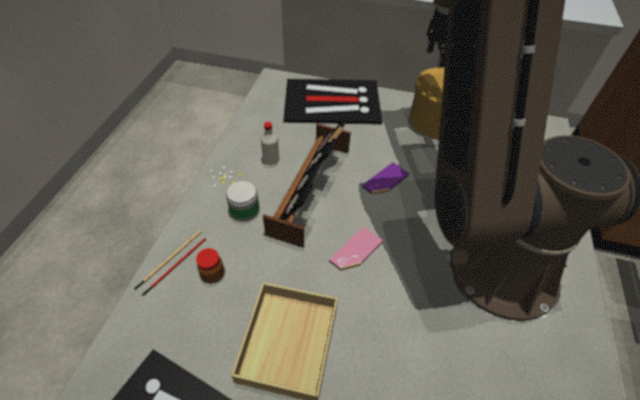

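The scene view shows, from near to far, c (three figures) at about (270,300), the cross (a) at (293,268), the wheel (d) at (317,243) and the lotus (b) at (335,210). The crate is at (360,130) in scene and (287,340) in side.

```bash
python3 - <<'E'
from h import *
for n,rr,rc in(("scene",(238,185,372,345),(312,88,405,172)),("side",(262,120,352,246),(230,280,340,398))):
    z=np.load(n+".npz"); W=cloud(z["d"],(float(z["f"]),float(z["cx"]),float(z["cy"]),z["E"]))
    print(n,"table z",np.median(W[300:310,330:360,2]) if n=="scene" else np.median(W[250:280,150:190,2]))
    def reg(r):
        return W[r[1]:r[3],r[0]:r[2]].reshape(-1,3), z["p"][r[1]:r[3],r[0]:r[2]].reshape(-1,3).astype(int)
    w,c=reg(rc); m=(w[:,2]>40)&(w[:,2]<65); print("crate",m.sum(),cv2.minAreaRect(w[m][:,:2].astype(np.float32)), np.percentile(w[m][:,2],[50,95]))
    w,c=reg(rr); brown=(c[:,2]-c[:,0]>25)&(c[:,2]<190)
    m=(w[:,2]>20)&(w[:,2]<100)&brown; print("rack",m.sum(),cv2.minAreaRect(w[m][:,:2].astype(np.float32)),np.percentile(w[m][:,2],98))
    m=(w[:,2]>75)&(w[:,2]<98)&brown
    print("rack hi",m.sum(),cv2.minAreaRect(w[m][:,:2].astype(np.float32)))
    dark=(c.max(1)<60)&(w[:,2]>110)&(w[:,2]<190); print("dark hi",dark.sum(), w[dark].max(0),w[dark].min(0))
    for lab,u in(("c",0),): pass
    if n=="scene":
        for nm,u,v in(("c",270,300),("a",295,268),("d",319,245),("b",337,212)): print(nm,W[v,u].round())
        for nm,u,v in(("tin",386,243),("jar",421,184),("bot",347,312)): print(nm,W[v,u].round())
        p=cv2.resize(z["p"][180:350,230:380],None,fx=4,fy=4,interpolation=2)[:,:600]; cv2.imwrite("pics/crop.png",p[:600])
E
```

```text
scene table z -0.0745209119605042
crate 753 ((502.84210205078125, 340.1647033691406), (191.94924926757812, 237.81417846679688), 2.9000086784362793) [50.47605212 57.69579972]
rack 3071 ((644.4052734375, -151.1104736328125), (423.72100830078125, 232.69297790527344), 81.92536926269531) 93.05588993489754
rack hi 759 ((580.2111206054688, -142.3135986328125), (420.7505798339844, 121.83786010742188), 84.54618072509766)
dark hi 1516 [586.96038332  35.62535087 166.69132095] [ 518.83456855 -317.00835519  110.00481994]
c [ 560. -288.  102.]
a [ 572. -185.   98.]
d [591. -93.  81.]
b [593.   6. 104.]
tin [744.  -6.  83.]
jar [754. 211.  78.]
bot [ 744. -243.  149.]
side table z -0.7941720858547013
crate 1200 ((501.1978759765625, 341.9515686035156), (190.64547729492188, 231.55233764648438), 2.7236342430114746) [52.0255522  55.49458471]
rack 916 ((581.9547729492188, -140.4043426513672), (422.9664001464844, 116.42799377441406), 84.68669891357422) 90.9827820735244
rack hi 264 ((581.6282958984375, -140.71163940429688), (422.1936340332031, 116.43020629882812), 84.60366821289062)
dark hi 582 [585.07626939  42.33570031 165.04926599] [ 513.38702995 -315.39318051  110.03376938]
```

View pics/crop.png

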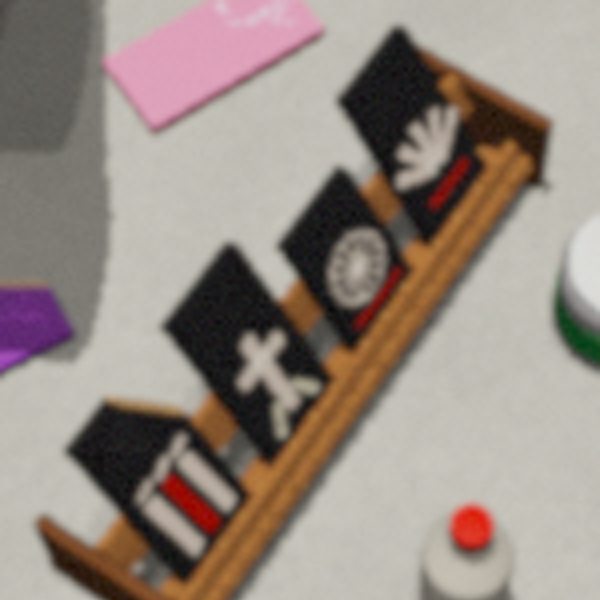

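The crop confirms the row order: c with its broken corner (pale edge at crop 145,405), a (cross), d (short, wheel), b (lotus). The feet line up along the front lip. Next I refine the rack's foot line from the plaque faces and check IK.

```bash
cat >> h.py <<'E'
from scipy.spatial.transform import Rotation as Rn
def frame(yaw,lean):   # plaque axes in world (columns x,y,z)
    return Rn.from_euler("z",yaw).as_matrix()@Rn.from_euler("y",-lean).as_matrix()
def tool(yaw,lean,sgn=1):
    F=frame(yaw,lean); z=-F[:,2]; y=sgn*F[:,0]; x=np.cross(y,z)
    return Rn.from_matrix(np.c_[x,y,z]).as_euler("xyz")
E
python3 - <<'E'
from h import *
O=np.array([581.3,-141,0])
for yaw in (-.0935,):
  R=frame(yaw,0)
  for n,r in(("scene",(238,185,372,345)),("side",(262,120,352,246))):
    z=np.load(n+".npz"); W=cloud(z["d"],(float(z["f"]),float(z["cx"]),float(z["cy"]),z["E"]))
    w=W[r[1]:r[3],r[0]:r[2]].reshape(-1,3); c=z["p"][r[1]:r[3],r[0]:r[2]].reshape(-1,3).astype(int)
    L=(w-O)@R
    for nm,yc in(("c",-142.5),("a",-47.5),("d",47.5),("b",142.5)):
        m=(abs(L[:,1]-yc)<46)&(c.max(1)<75)&(L[:,2]>90)&(L[:,2]<170)
        if m.sum()<30: continue
        off=L[m,0]*np.cos(np.pi/6)+.5*(L[m,2]-30)   # =6+x0*cos30
        s=-.5*(L[m,0]-28)+.866*(L[m,2]-30)
        print(n,nm,m.sum(),"x0",((np.median(off)-6)/.866).round(1),"sd",off.std().round(1),"y",np.percentile(L[m,1],[2,98]).round(1),np.mean(np.percentile(L[m,1],[2,98])).round(1),"top s",np.percentile(s,98).round(1))
R=frame(-.0935,0); rack=O+R@[28,0,0]; print(rack)
F=frame(-.0935,np.pi/6)
for nm,y,s in(("c",-150.5,107),("d",47.5,97)):
  for dz in(0,130):
    for sg in(1,-1):
      q=solve_ik(rack+R@[0,y,30]+F[:,2]*(s+dz),tool(-.0935,np.pi/6,sg)); print(nm,dz,sg,None if q is None else np.round(q,2))
for y in(52,-52):
  for up in(10,200):
    for sg in(1,-1):
      q=solve_ik(np.array([502,341,8+up])+frame(.049,0)@[-65,y,0]+frame(.049,.21)[:,2]*105,tool(.049,.21,sg)); print("crate",y,up,sg,None if q is None else np.round(q,2))
E
```

```text
scene c 465 x0 27.7 sd 2.2 y [-177.7 -113. ] -145.4 top s 149.3
scene a 589 x0 28.1 sd 2.4 y [-83.1 -17.7] -50.4 top s 149.6
scene d 327 x0 28.8 sd 2.7 y [11.5 76.5] 44.0 top s 115.2
scene b 478 x0 29.0 sd 2.6 y [106.3 172.6] 139.5 top s 149.4
side c 73 x0 25.6 sd 2.9 y [-177.8 -106.4] -142.1 top s 151.5
side a 241 x0 24.7 sd 40.5 y [-79.7 -10.1] -44.9 top s 151.5
side d 159 x0 25.3 sd 3.8 y [16.4 84.8] 50.6 top s 116.0
side b 287 x0 25.2 sd 4.0 y [109.9 179.1] 144.5 top s 149.9
[ 609.17769764 -143.61418713    0.        ]
c 0 1 [-0.71  0.49  2.18  1.48  0.29 -2.02]
c 0 -1 [-0.71  0.49  2.18  1.48  0.29  1.12]
c 130 1 [-0.8   0.22  2.2   0.85  0.45 -1.43]
c 130 -1 [-0.8   0.22  2.2   0.85  0.45  1.71]
d 0 1 [-0.27  0.46  2.32  2.63  0.18 -2.79]
d 0 -1 [-0.27  0.46  2.32  2.63  0.18  0.35]
d 130 1 [-0.3   0.14  2.35  0.64  0.18 -0.81]
d 130 -1 [-0.3   0.14  2.35  0.64  0.18  2.33]
crate 52 10 1 [ 0.79  0.48  2.03 -0.3   0.5   1.  ]
crate 52 10 -1 [ 0.79  0.48  2.03 -0.3   0.5  -2.15]
crate 52 200 1 [ 0.79  0.23  1.83 -0.18  0.93  0.84]
crate 52 200 -1 [ 0.79  0.23  1.83 -0.18  0.93 -2.3 ]
crate -52 10 1 [ 0.62  0.41  2.18 -0.3   0.39  0.84]
crate -52 10 -1 [ 0.62  0.41  2.18 -0.3   0.39 -2.31]
crate -52 200 1 [ 0.62  0.12  1.97 -0.15  0.88  0.65]
crate -52 200 -1 [ 0.62  0.12  1.97 -0.15  0.88 -2.49]
```

```bash
cat >> h.py <<'E'
YAW=-.0935; LEAN=np.pi/6; RK=frame(YAW,0); F=frame(YAW,LEAN)
RACK=np.array([581.3,-141,0])+RK@[27,0,0]
E
python3 - <<'E'
from h import *
o=tool(YAW,LEAN,1)
def chk(nm,P,Q,vel=60):
    n=26;J=[]
    for t in np.linspace(0,1,n):
        J.append(solve_ik(P+(Q-P)*t,o))
    if any(j is None for j in J): print(nm,"none");return
    J=np.array(J);dt=np.linalg.norm(Q-P)/vel/(n-1); D=abs(np.diff(J,axis=0)).max(0)/dt
    print(nm,D.round(2),"j5min",J[:,4].min().round(2),J[0].round(2),J[-1].round(2))
for nm,y,s in(("c",-150.5,107),("d",47.5,97)):
    g=RACK+RK@[0,y,30]+F[:,2]*s
    chk(nm+" along",g,g+F[:,2]*120); chk(nm+" 45",g,g+F[:,2]*45); chk(nm+" up",g+F[:,2]*45,g+F[:,2]*45+[0,0,110])
reach(RACK+RK@[0,-150.5,30]+F[:,2]*(107+120),o)
hold(.3)
c=cal("wrist"); p,d=grab_frame("wrist"); cv2.imwrite("pics/w1.png",p); np.savez("w1.npz",p=p,d=d,f=c[0],cx=c[1],cy=c[2],E=c[3])
s=observe(); print(s["t"],s["eef_pos"],RACK+RK@[0,-150.5,30]+F[:,2]*(227),s["joint_positions"].round(2))
E
```

```text
c along [0.05 0.13 0.03 0.35 0.11 0.33] j5min 0.29 [-0.71  0.49  2.18  1.48  0.29 -2.03] [-0.8   0.24  2.2   0.88  0.43 -1.47]
c 45 [0.04 0.13 0.03 0.35 0.06 0.33] j5min 0.29 [-0.71  0.49  2.18  1.48  0.29 -2.03] [-0.74  0.4   2.2   1.22  0.33 -1.79]
c up [0.   0.12 0.07 0.45 0.12 0.47] j5min 0.33 [-0.74  0.4   2.2   1.22  0.33 -1.79] [-0.74  0.21  2.09  0.67  0.51 -1.18]
d along [0.02 0.15 0.03 1.48 0.12 1.47] j5min 0.1 [-0.27  0.46  2.32  2.63  0.18 -2.79] [-0.3   0.16  2.35  0.73  0.15 -0.91]
d 45 [0.01 0.15 0.03 0.93 0.09 0.93] j5min 0.11 [-0.27  0.46  2.32  2.63  0.18 -2.79] [-0.28  0.35  2.34  2.2   0.11 -2.37]
d up [0.   0.14 0.08 2.03 0.17 2.03] j5min 0.09 [-0.28  0.35  2.34  2.2   0.11 -2.37] [-0.28  0.13  2.22  0.33  0.29 -0.48]
1.7833 [ 481.11063606 -283.09933429  226.54632969] [ 481.1265711  -282.76665385  226.58776666] [-0.8   0.24  2.2   0.88  0.43 -1.47]
```

View pics/w1.png

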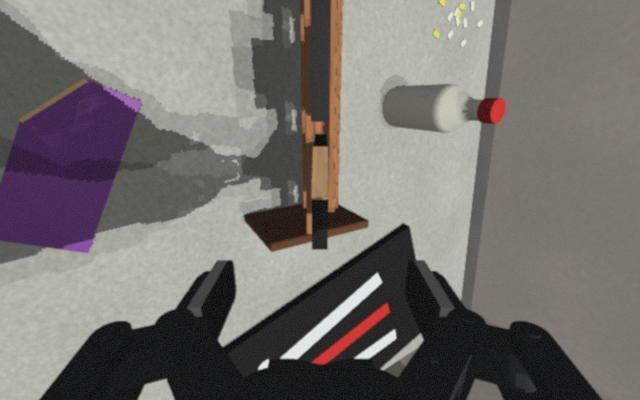

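The wrist view shows c's top end-on at columns 312–328, with the whole edge at rows 200–248 and the pale break at rows 145–198. It sits centred between the fingers (about 225 and 420). I check it numerically from depth.

```bash
python3 - <<'E'
from h import *
z=np.load("w1.npz"); W=cloud(z["d"],(float(z["f"]),float(z["cx"]),float(z["cy"]),z["E"]))
L=(W-(RACK+RK@[0,-142.5,30]))@F   # c plaque coords (nominal)
a=L[130:260,300:340].reshape(-1,3)
m=(a[:,2]>140)&(a[:,2]<160)&(abs(a[:,0])<20); b=a[m]
print(m.sum(),"top: x",np.percentile(b[:,0],[3,97]),"y",np.percentile(b[:,1],[2,98]),"z",np.median(b[:,2]))
m=(a[:,2]>95)&(a[:,2]<140)&(abs(a[:,0])<20); b=a[m]
print(m.sum(),"break: x",np.percentile(b[:,0],[3,97]),"y",np.percentile(b[:,1],[2,98]))
E
```

```text
1046 top: x [-6.36604459  4.82044676] y [-34.14557468  12.48407148] z 150.45155730893248
607 break: x [-6.31638157  5.4337516 ] y [13.42344053 35.20990143]
```

```bash
cat >> h.py <<'E'
CR=np.array([502,341.2,0]); CYAW=.049; CL=.21; CK=frame(CYAW,0); CF=frame(CYAW,CL)
def tilt(o,phi): # turn the tool about its own y (plaque normal)
    return (Rn.from_euler("xyz",o)*Rn.from_euler("y",phi)).as_euler("xyz")
def st(m):
    s=observe(); print(m,"t",round(s["t"],2),s["eef_pos"].round(1),"w",round(s["grip_width"],1),"gf",round(s["grip_force"],1),"F",s["wrist_force"].round(1))
def place(oy,s,o,fx=-70):
    """oy: plaque-frame y of grasp, s: TCP height along plaque; crate slot already in CK y"""
    def P(fz): return CR+CK@[fx,oy,fz]+CF[:,2]*s
    reach(P(190),o); line_to(P(25),vel=150)
    hit=line_to(P(1),vel=25,contact_N=4); st(("floor",hit)); return P
E
python3 - <<'E'
from h import *
o=tool(YAW,LEAN,1)
g=RACK+RK@[0,-150.5,30]+F[:,2]*107-F[:,0]*.6
set_gripper(50); st("open")
line_to(g+F[:,2]*25,vel=150); line_to(g,vel=60); st("at")
set_gripper(5,40); st("grip")
line_to(g+F[:,2]*45,vel=60); st("lifted")
line_to(g+F[:,2]*45+[0,0,170],vel=150); st("up")
for n in("scene",):
    p,d=grab_frame(n); cv2.imwrite("pics/s2.png",cv2.resize(p[100:350,180:500],None,fx=2,fy=2))
# d plan
for phi in(-.2,-.1,0,.1,.2):
    od=tilt(o,phi); gd=RACK+RK@[0,47.5,30]+F[:,2]*97; 
    for s in(0,45,None):
        t=gd+F[:,2]*(45 if s is None else s)+[0,0,170 if s is None else 0]
        q=solve_ik(t,od); print(phi,s,None if q is None else q.round(2))
E
```

```text
open t 2.23 [ 481.1 -282.8  226.6] w 49.7 gf 0.0 F [ 0.1 -0.1 -0.5]
at t 3.58 [ 540.3 -288.4  122.9] w 49.9 gf 0.0 F [-0.1  0.4  0.1]
grip t 4.0 [ 540.5 -288.5  122.9] w 11.8 gf 40.7 F [-2.1  0.9  6.5]
lifted t 4.9 [ 518.1 -286.4  161.3] w 11.8 gf 39.7 F [ 1.9 -0.2  1.4]
up t 6.18 [ 517.6 -285.9  330.1] w 11.5 gf 39.7 F [-0.2 -0.1 -1.1]
-0.2 0 [-0.09  0.48  2.32  4.    0.27  2.3 ]
-0.2 45 [-0.09  0.37  2.34  4.3   0.22  2.  ]
-0.2 None [-0.09  0.05  2.14 -0.47  0.47  0.43]
-0.1 0 [-0.18  0.47  2.32  3.46  0.19  2.76]
-0.1 45 [-0.18  0.36  2.34  3.7   0.1   2.51]
-0.1 None [-0.18  0.04  2.14 -0.13  0.43  0.04]
0 0 [-0.27  0.46  2.32  2.63  0.18 -2.79]
0 45 [-0.28  0.35  2.34  2.2   0.11 -2.37]
0 None [-0.28  0.04  2.14  0.21  0.45 -0.35]
0.1 0 [-0.36  0.47  2.31  2.05  0.26 -2.3 ]
0.1 45 [-0.37  0.36  2.33  1.7   0.24 -1.95]
0.1 None [-0.37  0.05  2.13  0.48  0.53 -0.67]
0.2 0 [-0.44  0.49  2.29  1.75  0.37 -2.08]
0.2 45 [-0.46  0.38  2.31  1.51  0.37 -1.85]
0.2 None [-0.46  0.08  2.12  0.66  0.63 -0.9 ]
```

View pics/s2.png

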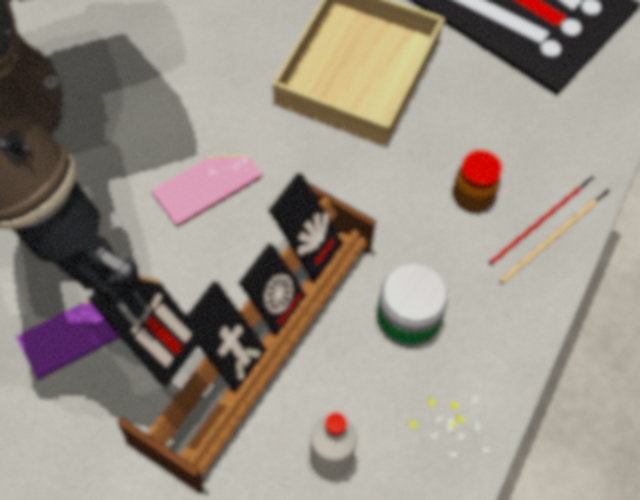

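C hangs firmly in the gripper at about (150,320) in the crop, and the other three still stand. Next I place it.

```bash
python3 - <<'E'
from h import *
place(44,107,tool(CYAW,CL,1))
set_gripper(40); hold(.3); st("rel")
line_to(observe()["eef_pos"]+CF[:,2]*110,vel=150); st("ret")
p,d=grab_frame("side"); cv2.imwrite("pics/s3.png",p)
E
```

```text
('floor', True) t 10.61 [407.7 380.6 111.1] w 11.5 gf 41.0 F [ 0.4 -1.1  7.6]
rel t 11.29 [407.3 380.2 110.9] w 39.8 gf 0.0 F [-0.5 -0.4 -0.4]
ret t 12.18 [384.2 378.8 217.9] w 40.1 gf 0.0 F [ 0.4 -0.4  0.2]
```

View pics/s3.png

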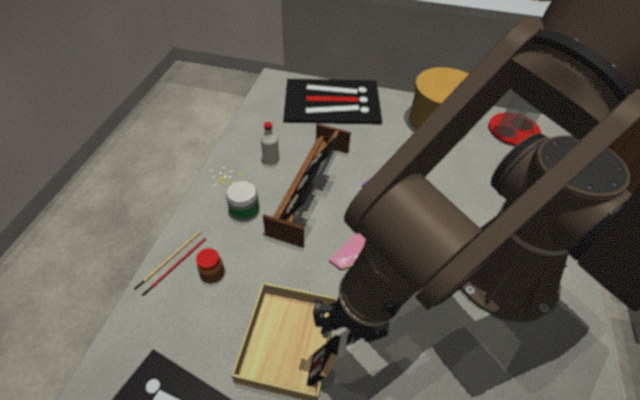

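C stands leaning on the crate's near wall at (322,362), and the rack looks unchanged. Next is d.

```bash
python3 - <<'E'
from h import *
PH=.15; o=tilt(tool(YAW,LEAN,1),PH)
g=RACK+RK@[0,47.5,30]+F[:,2]*97-F[:,0]*.6
line_to(observe()["eef_pos"]+[0,0,80],vel=150)
reach(g+F[:,2]*45+[0,0,170],o); line_to(g+F[:,2]*45,vel=120); line_to(g,vel=50); st("at")
set_gripper(5,40); st("grip")
line_to(g+F[:,2]*45,vel=50); st("lifted")
line_to(g+F[:,2]*45+[0,0,170],vel=120); st("up")
place(-52,97,tilt(tool(CYAW,CL,1),PH))
set_gripper(40); hold(.3); st("rel")
a=Rn.from_euler("xyz",observe()["orientation"]).as_matrix()[:,2]
line_to(observe()["eef_pos"]-a*110,vel=150); line_to(observe()["eef_pos"]+[0,0,60],vel=150); st("ret")
q=observe()["joint_positions"]; q[0]=-1.1; goto_joints(q); st("away")
p,d=grab_frame("side"); p2,_=grab_frame("scene")
cv2.imwrite("pics/s4.png",np.hstack([p[100:400,150:450],p2[60:360,200:500]]))
E
```

```text
at t 17.35 [563.8 -91.7 113.9] w 39.8 gf 0.0 F [-0.5  0.2 -0.7]
grip t 17.71 [564.5 -91.8 114.4] w 11.1 gf 39.5 F [ 0.8 -0.8  6.2]
lifted t 18.76 [541.8 -89.7 152.8] w 11.7 gf 39.7 F [ 2.8 -1.   4.6]
up t 20.36 [541.1 -89.4 321.9] w 11.5 gf 39.4 F [-0.4  1.1 -1.8]
('floor', True) t 23.79 [414.5 285.  101.6] w 11.3 gf 41.0 F [-1.1 -1.9 10.4]
rel t 24.48 [414.  284.7 101.6] w 39.7 gf 0.0 F [ 0.2 -1.  -0. ]
ret t 25.91 [391.8 266.9 266.5] w 40.1 gf 0.0 F [-0.   0.3 -0.7]
away t 28.32 [ 255.8 -399.1  266.5] w 40.4 gf 0.0 F [-0.4 -0.7 -0. ]
```

View pics/s4.png

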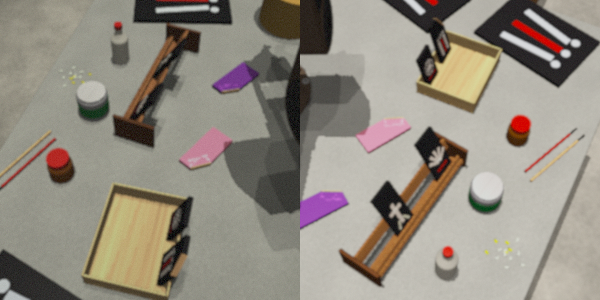

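Both rejects, at (428,65) and (440,42) in the right half, stand in the crate leaning on its near wall. The cross and lotus plaques, the bottle, the tin and the jar are all in place.

```bash
python3 -c "
from station import *
hold(.5); print(job_done())"
```

```text
the job is handed in; nothing more can be done
None
```

Both faulty plaques (broken corner and too short) are standing in the reject crate, leaning on its near wall; the final pictures show the sound plaques, bottle, tin and jar in place, and I handed the job in at about 29 s.

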